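Tamp the soap bars level in the tote

TASK

Two soap bars have ridden up on their neighbours in the blue tote of cream soap bars. Take the tamper by its red handle and press each raised bar straight down with the tamper's flat face, steadily and without hammering, until both lie flat on the tote's floor, level with the others; do not press them with the gripper itself. Then stand the tamper upright on the table where you took it from and let go.

Things in the scene. Friction and masses are not known exactly. Their poses are not given: they have to be found in the camera images.
- tamper: Hand tamper standing on the table: round flat white base 62 mm across, 14 mm thick, and on its centre an upright round red handle 28 mm across, top 120 mm above the underside. 0.25 kg. Origin: centre of the underside; z up the handle; its yaw does not matter. Grip it 90 to 100 mm above the underside: nothing nearby is as tall.
- soap_bin: Fixed blue tote, 228 (x) x 102 (y) x 62 mm high, walls and floor 6 mm. Origin: centre of the underside, on the table; z up. Holds five cream soap bars in a row along its x: 1, 3, 5 on the floor, 32 mm apart; 2 and 4 wedged 15 mm high over the gaps. Ends have spare room: a pressed bar spreads its neighbours. Level tops: 36 mm above the origin. A like tote of black caps is a bystander.
- proud_bar1: Raised soap bar 2, towards the tote's -x end: 84 mm (y, across the tote) x 40 mm (x) x 30 mm high, long edges bevelled, 0.08 kg. Origin: centre of its underside; z up; top 30 mm above it. Origin above the tote's underside: 21 mm raised, 6 mm down. Gives way to a steady 3 to 15 N and slides down; the tamper's base then stops firmly on the neighbouring bars.
- proud_bar2: Raised soap bar 4, towards the tote's +x end, 72 mm from the other raised bar; same size, origin, axes and behaviour. It may shift a few millimetres along the tote while the other one is pressed.
Mind the look-alikes: they are no part of the job. Several things look just like the tamper: the one meant starts farthest to the robot's left.

How it is judged:
By the outcome, as a careful person would: the job done as asked, in the order asked, and still so for the second after the job is handed in, with the robot touching nothing.
It also fails if it takes over 58 s, if anything falls off the work surface, if the arm or the gripper's body presses on something with over 40 N, if the wrist force passes 120 N, or if a joint passes its speed limit or range.

ROBOT

A 7-joint arm with a two-finger parallel gripper is mounted at the origin on the work surface. World frame = base frame: x ahead of the robot, y to its left, z up, the work surface at z = 0. Lengths are in mm, angles in degrees, forces in N, time in s.
With the tool pointing down it reaches from about 400 to 875 mm from the base axis. Payload 4.4 kg.
Tool frame: the origin (TCP) lies at the very end of the fingers, on their centre line; the grasp point (between the pads) lies 19 mm behind it; z points along the fingers, y is the line along which they close (so a half turn about z gives the same grasp; the last joint's range is limited). The gripper opens to 85 mm and grips with 20 to 120 N. Pads are 22 mm wide; open, the fingers measure 114 mm over their backs; the gripper's body (76 mm by 85 mm) begins 54 mm behind the grasp point. The pads swing forward as they close: fully open they stand 13 mm farther back than shut.
Start: joints at [72.319, 36.005, 2.206, 86.941, -1.547, 57.084, -1.146], TCP at [156.301, -630.942, 231.313] pointing down, gripper open.
Joint ranges: [-175.42, 175.42], [-21.48, 121.26], [-71.46, 75.88], [10.55, 141.38], [-63.04, 243.04], [13.31, 113.54], [-168.57, 168.57]. Speed limits (degrees/s): [147.25, 147.25, 180, 180, 180, 180, 180].

INTERFACE

Orientations are given as [roll, pitch, yaw] about the fixed x, y, z axes, in that order (R = Rz(yaw) Ry(pitch) Rx(roll)).
In Python, from station import manip gives the robot as it stands. Calls block until the motion is done:
- manip.move_pose(position, orientation): joint-space move of the TCP to a pose.
- manip.line_to(position, frame=None, max_speed=150, until_force=None): straight line of the TCP; frame=None keeps the orientation; max_speed is the mean speed in mm/s. With until_force (N) it stops when the force on the tool has changed by that much, and returns True; else False.
- manip.set_joints(angles): joint-space move.
- manip.grip(opening): finger opening in mm; the grip force is fixed at half the most; returns when the fingers have stopped.
- manip.pause(seconds).
- manip.ik(position, orientation): joint angles nearest the present ones, or None.
- manip.read_camera(name): name is "scene" or "top" or "wrist"; returns (picture, depth): 480x640x3 uint8, red, green, blue; 480x640 float32, mm along the optical axis (not along the pixel's ray), 0 where there is no reading.
- manip.camera_info(name): a dict with "fx", "fy", "cx", "cy" (pixels), "camera_from_world" (4x4, takes a point from world to camera coordinates). Camera axes: x right, y down, z forward; pixel columns grow to the right and rows downward; lengths in mm; the calibration is good to about 2 mm. The wrist camera is an equidistant fisheye: a pixel r from the principal point sees the ray r / f radians off the axis. A picture is of the moment at which its call begins: read the wrist's pose just before it. camera_info takes no time and is no camera call; for the wrist camera it gives the pose at the moment of the call.
A pose or a line that the arm cannot do raises manip.IKError and nothing moves.
- manip.sign_off(): hands the job in; it is judged then, once.
Readings, each from a call of its own:
- manip.get_time(): time.
- manip.get_joints(): joint angles.
- manip.get_qd(): joint speeds.
- manip.get_joint_efforts(): joint torques, N m.
- manip.get_tool_pos(): TCP position.
- manip.get_ee_rot(): TCP orientation.
- manip.get_ft_force(): force on the tool from outside, world axes, zero at the start.
- manip.get_moment(): the same for the moment, N m.
- manip.get_opening(): finger opening in mm.
- manip.get_finger_force(): force on a finger pad.
Only numpy, scipy, OpenCV 4.12 (cv2) and the standard library are available. Lean on these libraries where they do the work, as an engineer would, in place of code of your own. Each camera call takes 0.05 s, during which the arm holds its last target. There are 200 camera calls.

## Working session

There is one attempt and no reset: what is moved stays moved. The work goes in short steps, each a Python script; the robot and the scene stay as the last script left them, time stands still between calls to the robot, and variables do not carry over. Pictures are saved under pics/ and viewed, at most 10 in all, crops included, and the job is handed in when it is done.

```bash
mkdir -p pics; ls; python3 - <<'E'
from station import manip
import cv2,numpy as np
for n in("scene","top"):
    p,d=manip.read_camera(n); cv2.imwrite(f"pics/{n}0.png",p[:,:,::-1]); np.savez(f"{n}0.npz",p=p,d=d)
    i=manip.camera_info(n); print(n,i["fx"],i["cx"],i["cy"],np.round(i["camera_from_world"],3).tolist(),(d>0).mean())
print(manip.get_time(),manip.get_ee_rot())
E
```

```text
pics
scene 611.2422098145179 319.2110058576003 247.69511408649564 [[-0.219, 0.976, 0.014, 200.791], [0.508, 0.127, -0.852, -184.651], [-0.833, -0.18, -0.524, 1654.411], [0.0, 0.0, 0.0, 1.0]] 0.9959049479166666
top 493.2809133118857 326.17689736778175 237.86689249536732 [[-0.027, -1.0, 0.001, -63.432], [-0.983, 0.026, -0.179, 461.916], [0.179, -0.005, -0.984, 876.754], [0.0, 0.0, 0.0, 1.0]] 0.996142578125
0.1 [-1.79900006e+02  1.21789313e-03  1.39129278e+01]
```

View pics/scene0.png

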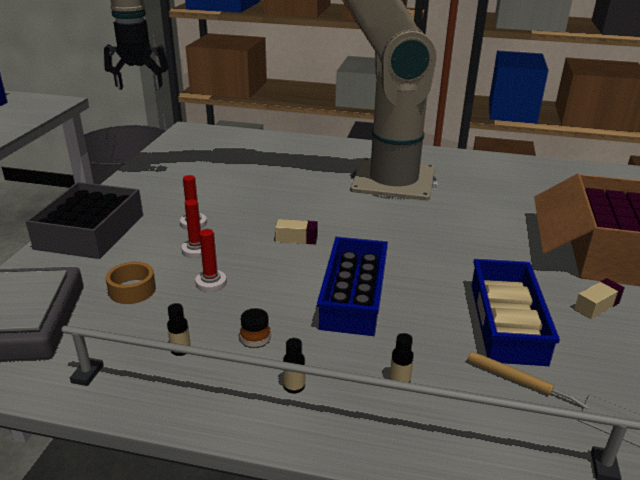

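View pics/top0.png

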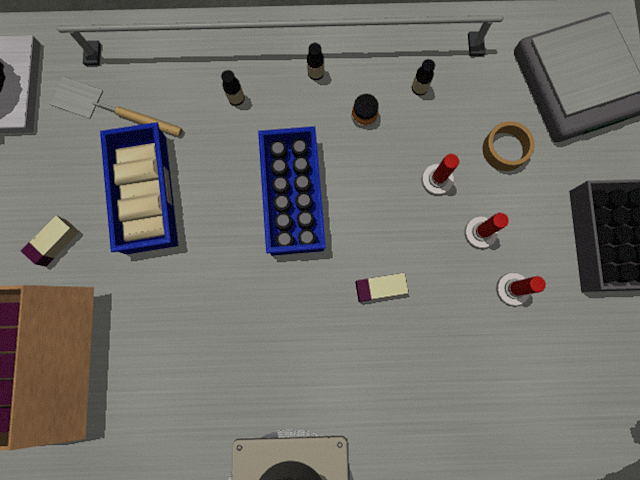

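The top view shows three red-handled tampers, with bases at (437,178), (482,232) and (514,288). In this view +y is to the left, so the one farthest left is (437,178), which is (210,280) in the scene view. The soap tote is at about (138,187), with raised bars at (136,170) and (139,207). The black-cap tote at (292,190) is the bystander.

```bash
cat > h.py <<'E'
from station import manip
import cv2,numpy as np
def ray(n,uv,i=None):
    i=i or manip.camera_info(n);T=np.array(i["camera_from_world"]);R=T[:3,:3]
    d=np.array([(uv[0]-i["cx"])/i["fx"],(uv[1]-i["cy"])/i["fy"],1.])
    return -R.T@T[:3,3],R.T@d
def plane(n,uv,z):
    c,d=ray(n,uv);return c+d*(z-c[2])/d[2]
def tri(a,b):
    (c1,d1),(c2,d2)=a,b
    s=np.linalg.lstsq(np.c_[d1,-d2],c2-c1,rcond=None)[0]
    p,q=c1+s[0]*d1,c2+s[1]*d2
    return (p+q)/2,np.linalg.norm(p-q)
def cloud(n,d):
    i=manip.camera_info(n);T=np.array(i["camera_from_world"]);v,u=np.mgrid[:480,:640]
    c=np.stack([(u-i["cx"])/i["fx"]*d,(v-i["cy"])/i["fy"]*d,d],-1)
    return (c-T[:3,3])@T[:3,:3]
def masks(p):
    h=cv2.cvtColor(p,cv2.COLOR_RGB2HSV);H,S,V=h[...,0],h[...,1],h[...,2]
    return dict(red=((H<6)|(H>174))&(S>180)&(V>80),white=(S<30)&(V>180),blue=(H>110)&(H<130)&(S>150)&(V>50),cream=(H>10)&(H<35)&(S>30)&(S<130)&(V>100))
E
python3 - <<'E'
from h import *
for n in("top","scene"):
    f=np.load(f"{n}0.npz");p,d=f["p"],f["d"];X=cloud(n,d);m=masks(p)
    for k in("red","white","blue","cream"):
        nn,L,st,ce=cv2.connectedComponentsWithStats(m[k].astype(np.uint8))
        for j in range(1,nn):
            if st[j,4]<90 or (n=="scene" and ce[j][1]<170):continue
            Q=X[L==j];hi=np.percentile(Q[:,2],97)
            t=Q[Q[:,2]>hi-6]
            print(n,k,ce[j].round(),st[j,4],"hi",hi.round(1),"topc",((t.max(0)+t.min(0))/2).round(1),"lo",Q.min(0).round(),"hi",Q.max(0).round())
    # tote
    b=m["blue"]&(X[...,2]>56)&(X[...,2]<68)&(X[...,1]>150)
    r=cv2.minAreaRect(X[b][:,:2].astype(np.float32));print(n,"rim",r,np.median(X[b][:,2]))
    c0=np.array(r[0])
    c=m["cream"]&(np.abs(X[...,0]-c0[0])<110)&(np.abs(X[...,1]-c0[1])<48)
    # height profile along x near the tote's mid line
    s=c&(np.abs(X[...,1]-c0[1])<10);Q=X[s]
    for x in range(-110,110,5):
        q=Q[np.abs(Q[:,0]-c0[0]-x-2.5)<2.5]
        if len(q):print((x,round(float(np.median(q[:,2])),1)),end=" ")
    print()
E
```

```text
top red [451. 161.] 166 hi 122.4 topc [ 442.4 -190.3  530.9] lo [ 296. -310.  111.] hi [589. -71. 945.]
top red [500. 220.] 178 hi 122.8 topc [ 388.4 -228.4  531.1] lo [ 296. -386.  115.] hi [481. -71. 945.]
top red [537. 284.] 190 hi 122.5 topc [ 332.8 -254.8  531. ] lo [ 296. -439.  115.] hi [370. -71. 945.]
top white [430. 179.] 191 hi 16.8 topc [ 578.8 -288.5   14.2] lo [ 550. -308.   10.] hi [ 608. -269.   17.]
top white [475. 232.] 229 hi 17.2 topc [ 397.  -228.6  478.3] lo [ 296. -386.   10.] hi [498. -71. 945.]
top white [508. 287.] 255 hi 17.4 topc [ 341.  -258.5  478.4] lo [ 296. -446.   10.] hi [386. -71. 945.]
top blue [136. 188.] 2030 hi 65.4 topc [491.8 138.3 502.4] lo [296. -71.   1.] hi [688. 347. 945.]
top blue [292. 194.] 3355 hi 64.9 topc [483.6 -13.5 502.1] lo [296. -73.   0.] hi [672.  47. 945.]
top cream [147. 119.] 503 hi 22.4 topc [520.3 135.2 480.9] lo [296. -71.  10.] hi [748. 346. 945.]
top cream [135. 163.] 1425 hi 53.7 topc [458.2 126.2 496.5] lo [296. -71.  21.] hi [662. 332. 945.]
top cream [139. 200.] 1410 hi 53.5 topc [423.4 120.2 496.4] lo [296. -71.
[... 2038 characters left out ...]
   21.] hi [ 797. -262.   47.]
scene cream [404. 373.] 162 hi 47.9 topc [1145.   110.5  374.4] lo [772.  96.  12.] hi [1516.  125.  706.]
scene cream [295. 381.] 194 hi 44.2 topc [1171.    28.6  372.4] lo [824. -67.   8.] hi [1516.  125.  706.]
scene rim ((567.1804809570312, 277.22686767578125), (238.841796875, 109.2328872680664), 7.760385036468506) 62.00582297996607
(-85, 35.4) (-80, 36.0) (-75, 36.8) (-70, 39.3) (-55, 49.5) (-50, 50.6) (-45, 50.7) (-40, 51.4) (-35, 51.5) (-30, 50.3) (-25, 46.4) (-20, 39.1) (-15, 35.1) (-10, 36.4) (-5, 36.9) (0, 37.4) (5, 38.5) (20, 50.0) (25, 51.8) (30, 51.0) (35, 51.3) (40, 51.2) (45, 48.6) (50, 42.2) (55, 38.7) (60, 35.8) (65, 36.1) (70, 36.6) (75, 39.1)
```

```bash
python3 - <<'E'
from h import *
from scipy.optimize import least_squares
a=np.radians(7.8);C=np.array([566.4,277.4]);ex=np.array([np.cos(a),np.sin(a)]);ey=np.array([-ex[1],ex[0]])
tops={}
for n in("top","scene"):
    f=np.load(f"{n}0.npz");p,d=f["p"],f["d"];X=cloud(n,d);m=masks(p);ok=d>0
    near=ok&(np.hypot(X[...,0]-575,X[...,1]+290)<60)
    r=X[m["red"]&near];t=r[r[:,2]>117.5] if n=="top" else r
    v,u=np.where(m["red"]&near&(X[...,2]>117.5));tops[n]=(u.mean(),v.mean())
    print(n,"handle bbox",r.min(0).round(1),r.max(0).round(1),"top",t.mean(0).round(1),len(t),tops[n])
    w=X[near&(X[...,2]>5)&(X[...,2]<25)]
    if n=="top":
        ds=near&(X[...,2]>9)&(X[...,2]<19);w=X[ds];e,_=cv2.minEnclosingCircle(w[:,:2].astype(np.float32));print("base circ",e,_,np.median(w[:,2]))
    for s in (-1,1):
        q=X[m["cream"]&ok&(X[...,2]>47)&(X[...,2]<60)];l=np.c_[(q[:,:2]-C)@ex,(q[:,:2]-C)@ey]
        k=(np.sign(l[:,0])==s)&(abs(l[:,1])<44)&(abs(l[:,0])<70);l=l[k]
        pc=np.percentile(l,[2,98],axis=0);c=pc.mean(0);print(n,"bar",s,"tote xy",c.round(1),"rng",pc.round(1).tolist(),"z",np.percentile(q[k][:,2],90).round(1),"world",(C+c[0]*ex+c[1]*ey).round(1))
print("two-view handle top",tri(ray("top",tops["top"]),ray("scene",tops["scene"])))
b=cv2.imread("pics/top0.png")[130:310,390:560];cv2.imwrite("pics/crop.png",cv2.resize(b,None,fx=3,fy=3))
for yaw in range(-180,180,30):
    for q in([573,-290,180],[573,-290,76],[600,315,112],[530,240,112]):
        s=manip.ik(q,[180,0,yaw]);print(yaw,q[:1],None if s is None else np.round(s))
E
```

```text
top handle bbox [ 565.5 -309.7  111.2] [ 589.2 -285.   123.5] top [ 577.2 -297.5  120. ] 150 (np.float64(451.00666666666666), np.float64(160.72666666666666))
base circ (577.9969482421875, -298.0802001953125) 30.986391067504883 14.066450668415566
top bar -1 tote xy [-37.  -1.] rng [[-52.1, -37.9], [-21.9, 35.9]] z 52.9 world [529.9 271.4]
top bar 1 tote xy [34.7  0.6] rng [[19.7, -36.6], [49.8, 37.9]] z 53.4 world [600.7 282.7]
scene handle bbox [ 564.3 -310.8   21.2] [ 595.4 -285.   123. ] top [ 587.5 -294.    84.2] 372 (np.float64(205.89743589743588), np.float64(232.43589743589743))
scene bar -1 tote xy [-33.3  -0.6] rng [[-47.7, -36.8], [-18.9, 35.6]] z 52.7 world [533.5 272.3]
scene bar 1 tote xy [38.9  1.3] rng [[24.7, -34.7], [53.1, 37.3]] z 52.6 world [604.7 284. ]
two-view handle top (array([ 578.06664263, -298.51419956,  117.86509569]), np.float64(0.887967594458557))
-180 [573] [ 47.  44. -40.  91.  32.  58.  87.]
-180 [573] [ 45.  51. -36.  95.  38.  48.  82.]
-180 [600] [ -8.  52. -42.  87.  39.  56.  29.]
-180 [530] [ -4.  44. -38. 104.  37.  45.  29.]
-150 [573] [ 56.  51
[... 1419 characters left out ...]
.]
60 [573] [ 28.  46.  -6.  95.   7.  39. -12.]
60 [600] [-20.  47. -17.  88.  17.  48. -74.]
60 [530] [-17.  40. -16. 104.  16.  38. -72.]
90 [573] [ 34.  39. -16.  91.  13.  52.  13.]
90 [573] [ 32.  47. -12.  95.  14.  40.  12.]
90 [600] [-16.  48. -26.  87.  25.  50. -50.]
90 [530] [-12.  41. -24. 104.  24.  40. -49.]
120 [573] [ 38.  40. -23.  91.  19.  53.  38.]
120 [573] [ 35.  47. -18.  95.  20.  41.  37.]
120 [600] [-12.  49. -32.  87.  31.  52. -25.]
120 [530] [ -8.  42. -31. 104.  30.  42. -25.]
150 [573] [ 43.  42. -33.  91.  26.  55.  62.]
150 [573] [ 41.  49. -28.  95.  31.  44.  58.]
150 [600] [-10.  50. -37.  87.  35.  54.   2.]
150 [530] [ -6.  43. -35. 104.  34.  44.   2.]
```

View pics/crop.png

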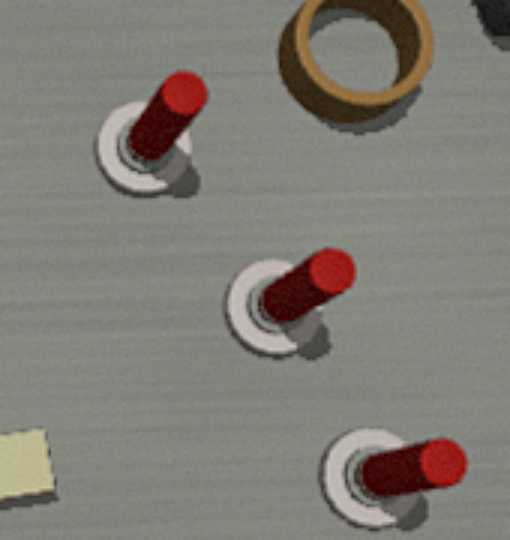

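The crop shows three identical tampers, with handle tops at (183,95), (330,270) and (441,463) in the crop. I'm choosing the upper-left one, which is farthest to the robot's left. Its position is (578,-298), and both its base and the two-view handle top agree. I'll grasp with yaw 45 so the fingers clear the neighbour.

```bash
python3 - <<'E'
from h import *
m=manip;o=[180,0,45];P=[578,-298]
m.grip(85)
m.move_pose(P+[190],o)
m.line_to(P+[74],max_speed=100)
print(m.get_tool_pos(),m.get_ft_force())
m.grip(20);print(m.get_opening(),m.get_finger_force(),m.get_ft_force())
m.pause(.2);g=m.get_tool_pos();np.save("g.npy",g);print(g)
m.line_to(P+[185],max_speed=80);print(m.get_ft_force(),m.get_opening(),m.get_time())
p,d=m.read_camera("scene");cv2.imwrite("pics/lift.png",p[140:380,60:380,::-1].repeat(2,0).repeat(2,1))
E
```

```text
[ 578.55802501 -298.27126007   74.75429615] [ 0.34001544 -0.65098611  0.77804102]
26.864432024068474 58.834673166275024 [-0.43556705 -0.73580714  1.74020576]
[ 578.34704104 -298.22877193   74.32091766]
[-0.75641779  0.60515508 -2.68464887] 26.641538097683796 5.8833
```

View pics/lift.png

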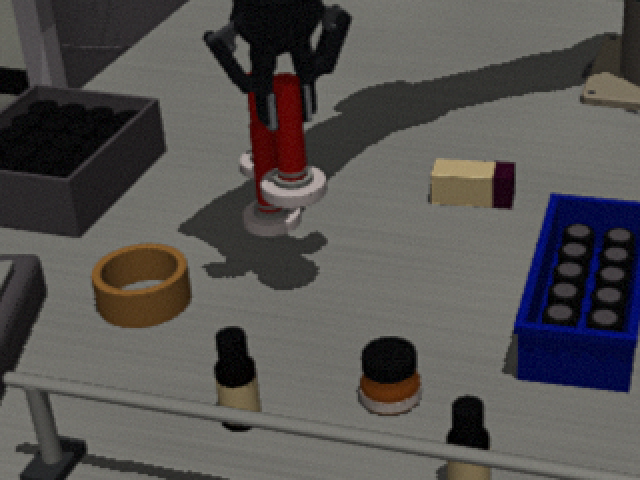

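The tamper is lifted upright, with its base at (293,187) in the picture. Next I'll carry it to the first raised bar and press.

```bash
cat >> h.py <<'E'
def press(B):
    m=manip;gz=np.load("g.npy")[2]
    m.line_to([*B,gz+62],max_speed=60)
    hit=m.line_to([*B,gz+32],max_speed=15,until_force=25)
    z=m.get_tool_pos()[2]-gz;f=m.get_ft_force();m.pause(.4)
    print("hit",hit,"underside",z,m.get_tool_pos()[2]-gz,f,m.get_ft_force(),m.get_opening())
    m.line_to([*B,gz+110],max_speed=60)
E
python3 - <<'E'
from h import *
m=manip
m.line_to([531.7,271.9,185],max_speed=180)
press([531.7,271.9])
m.line_to([602.7,150,185],max_speed=150)
p,d=m.read_camera("top");np.savez("top1.npz",p=p,d=d);cv2.imwrite("pics/p1.png",cv2.resize(p[100:280,80:280,::-1],None,fx=3,fy=3))
X=cloud("top",d);a=np.radians(7.8);C=np.array([566.4,277.4]);R=np.array([[np.cos(a),-np.sin(a)],[np.sin(a),np.cos(a)]])
k=masks(p)["cream"]&(d>0);Q=X[k];l=(Q[:,:2]-C)@R
for x in range(-105,105,5):
    s=(abs(l[:,0]-x-2.5)<2.5)&(abs(l[:,1])<25)
    if s.any():print((x+2,round(float(np.median(Q[s,2])),1)),end=" ")
print(m.get_time())
E
```

```text
hit True underside 35.897076419949855 35.88812294767939 [-0.75072977 -0.79749476  4.83825708] [-1.20920634 -0.17312109  5.78992217] 26.670144713504484
(-98, 26.9) (-93, 31.0) (-88, 36.1) (-83, 36.3) (-78, 36.7) (-73, 36.3) (-68, 36.4) (-63, 32.0) (-58, 28.8) (-53, 31.0) (-48, 35.3) (-43, 36.0) (-38, 36.0) (-33, 36.5) (-28, 36.1) (-23, 33.6) (-18, 28.3) (-13, 31.7) (-8, 35.6) (-3, 36.6) (2, 36.6) (7, 36.7) (12, 36.2) (17, 43.6) (22, 48.3) (27, 52.7) (32, 53.0) (37, 53.3) (42, 53.3) (47, 52.9) (52, 48.8) (57, 44.9) (62, 36.6) (67, 36.0) (72, 36.9) (77, 36.7) (82, 35.6) (87, 31.5) (92, 26.5) 14.8917
```

View pics/p1.png

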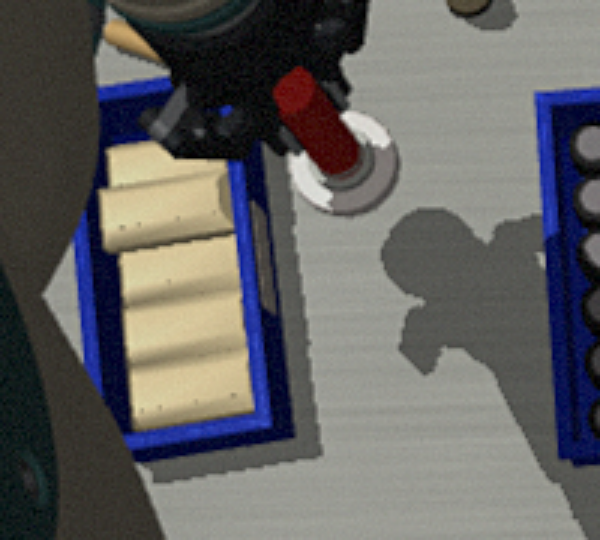

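The first bar is level: three tops lie in a row at 36 mm. The second bar is still raised at (165,210) in the crop and has moved about 1–2 mm. I'll press it next.

```bash
python3 - <<'E'
from h import *
m=manip;B=[604.2,283.5]
m.line_to([*B,185],max_speed=120)
press(B)
m.line_to([578,120,185],max_speed=150)
m.line_to([578,-60,185],max_speed=180)
p,d=m.read_camera("top");np.savez("top2.npz",p=p,d=d);cv2.imwrite("pics/p2.png",cv2.resize(p[100:300,80:340,::-1],None,fx=3,fy=3))
X=cloud("top",d);a=np.radians(7.8);C=np.array([566.4,277.4]);R=np.array([[np.cos(a),-np.sin(a)],[np.sin(a),np.cos(a)]])
k=masks(p)["cream"]&(d>0);Q=X[k];l=(Q[:,:2]-C)@R
for x in range(-105,105,5):
    s=(abs(l[:,0]-x-2.5)<2.5)&(abs(l[:,1])<25)
    if s.any():print((x+2,round(float(np.median(Q[s,2])),1)),end=" ")
print(m.get_time())
E
```

```text
hit False underside 35.874475145809285 35.85877672214474 [-4.27355805 -2.63466207 19.51639509] [-4.18252792 -1.3846563  18.57373434] 27.035862230941753
23.5667
```

View pics/p2.png

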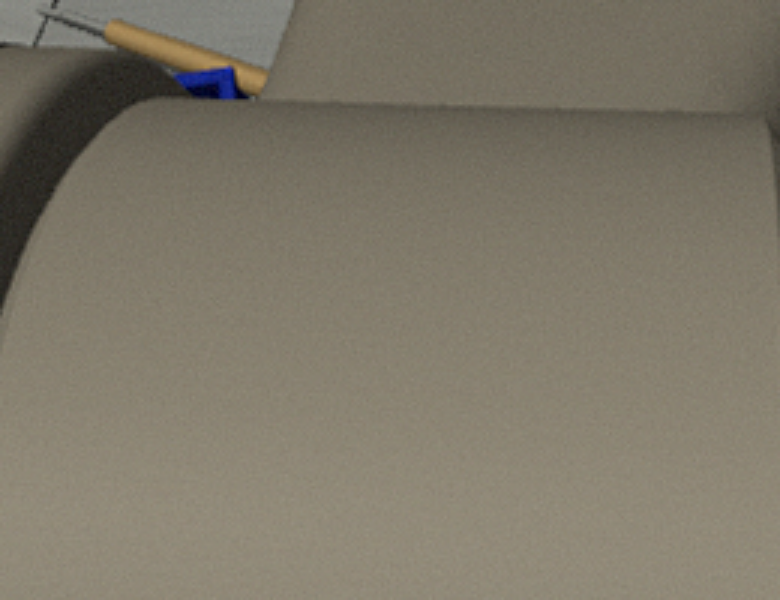

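The arm hides the tote in this view. I'll move over to the tamper's place and check again there before setting it down.

```bash
python3 - <<'E'
from h import *
m=manip
m.line_to([578,-298,185],max_speed=180)
a=np.radians(7.8);C=np.array([566.4,277.4]);R=np.array([[np.cos(a),-np.sin(a)],[np.sin(a),np.cos(a)]])
for n in("top","scene"):
    p,d=m.read_camera(n)
    if n=="scene":
        cv2.imwrite("pics/p3.png",p[:,:,::-1])
        X=cloud(n,d);k=(d>0)&(np.hypot(X[...,0]-578,X[...,1]+298)<50)&masks(p)["red"];q=X[k];
        for z in range(125,235,15):
            s=abs(q[:,2]-z)<7.5
            if s.any():print("handle z",z,q[s].mean(0).round(1))
    X=cloud(n,d);k=masks(p)["cream"]&(d>0);Q=X[k];l=(Q[:,:2]-C)@R;print(n)
    for x in range(-105,105,5):
        s=(abs(l[:,0]-x-2.5)<2.5)&(abs(l[:,1])<25)
        if s.any():print((x+2,round(float(np.median(Q[s,2])),1)),end=" ")
    print(m.get_time())
E
```

```text
top
(-98, 28.0) (-93, 32.6) (-88, 36.2) (-83, 36.7) (-78, 36.4) (-73, 36.3) (-68, 36.0) (-63, 30.8) (-58, 28.3) (-53, 32.7) (-48, 36.3) (-43, 36.5) (-38, 36.6) (-33, 36.2) (-28, 35.5) (-23, 31.3) (-18, 28.2) (-13, 32.3) (-8, 36.4) (-3, 36.8) (2, 36.6) (7, 36.5) (12, 35.8) (17, 30.9) (22, 27.4) (27, 31.5) (32, 36.0) (37, 36.7) (42, 36.4) (47, 37.0) (52, 36.5) (57, 32.0) (62, 28.9) (67, 31.0) (72, 35.4) (77, 36.7) (82, 36.9) (87, 36.2) (92, 36.0) (97, 32.7) (102, 29.0) 25.0917
handle z 125 [ 588.2 -291.5  132.2]
handle z 140 [ 589.1 -292.4  142.4]
handle z 155 [ 588.8 -292.3  155. ]
handle z 170 [ 589.4 -291.2  170.6]
handle z 185 [ 588.8 -291.2  184.9]
handle z 200 [ 588.7 -290.3  200.4]
handle z 215 [ 588.7 -289.8  215.2]
handle z 230 [ 587.5 -288.5  225. ]
scene
(-93, 34.4) (-88, 35.8) (-83, 36.2) (-78, 36.8) (-73, 36.4) (-68, 35.0) (-63, 31.5) (-58, 30.7) (-53, 33.9) (-48, 35.9) (-43, 36.3) (-38, 36.5) (-33, 36.0) (-28, 33.6) (-23, 31.5) (-18, 31.4) (-13, 34.7) (-8, 36.0) (-3, 36.3) (2, 36.2) (7, 36.2) (12, 34.5) (17, 30.6) (22, 30.8) (27, 33.5) (32, 35.7) (37, 36.4) (42, 36.7) (47, 36.3) (52, 35.1) (57, 31.9) (62, 30.2) (72, 36.6) (77, 38.2) 25.1417
```

View pics/p3.png

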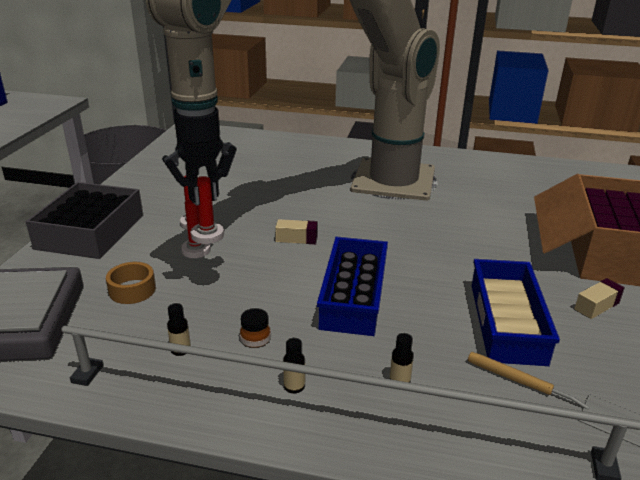

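All five bars are level at 36–37 mm, in the tote at (512,310). The tamper hangs upright over its old place at (205,232), so I'll set it down.

```bash
python3 - <<'E'
from h import *
m=manip;g=np.load("g.npy")
m.line_to([578,-298,g[2]+8],max_speed=80)
m.pause(.2)
h=m.line_to([578,-298,g[2]-3],max_speed=12,until_force=5)
print(h,m.get_tool_pos(),m.get_ft_force())
m.grip(85);m.pause(.3)
m.line_to([578,-298,210],max_speed=80)
m.move_pose([400,-480,260],[180,0,45]);m.pause(.5)
for n in("top","scene"):
    p,d=m.read_camera(n);X=cloud(n,d)
    k=(d>0)&(np.hypot(X[...,0]-578,X[...,1]+298)<60)
    q=X[k&(X[...,2]>9)&(X[...,2]<19)];t=X[k&(X[...,2]>117)&(X[...,2]<128)]
    print(n,cv2.minEnclosingCircle(q[:,:2].astype(np.float32)),t.mean(0) if len(t) else None,len(t))
cv2.imwrite("pics/end.png",p[:,:,::-1]);print(m.get_time(),m.get_ft_force())
E
```

```text
True [ 577.90198909 -298.10058545   74.24645781] [-0.02455341  0.17753984  5.27552624]
top ((578.0672607421875, -298.08209228515625), 31.238191604614258) [ 577.31813688 -297.93727353  119.89535427] 173
scene ((579.6517944335938, -298.8968811035156), 32.67832946777344) [ 580.50912994 -297.24569365  120.04517831] 91
31.8167 [ 0.41639963 -0.05542745 -0.01150476]
```

View pics/end.png

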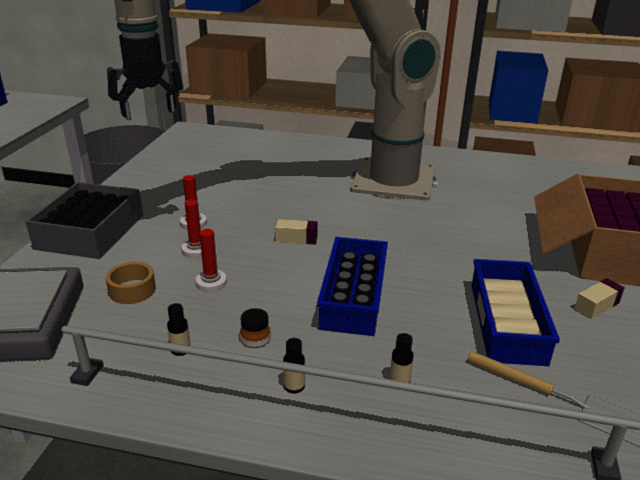

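The tamper stands upright at its original spot, (210,280), the bars are level at (512,310), and the arm is clear of everything.

```bash
python3 -c "
from station import manip
print(manip.sign_off())"
```

```text
the job is handed in; nothing more can be done
None
```

Both raised bars are pressed flat, with all five tops level at 36–37 mm; the tamper stands upright back in its place, and I handed the job in at about 32 s of the 58 s allowed.

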